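Clamp a filled chocolate mould on the vibrating table and start it

ROBOT

A 7-joint arm with a two-finger parallel gripper is mounted at the origin on the work surface. World frame = base frame: x ahead of the robot, y to its left, z up, the work surface at z = 0. Lengths are in m, angles in rad, forces in N, time in s.
With the tool pointing down it reaches from about 0.35 to 0.9 m from the base axis. Payload 8.1 kg.
Tool frame: the origin (TCP) lies at the very end of the fingers, on their centre line; the grasp point (between the pads) lies 19 mm behind it (arm.tcp_to_grasp is the z of the grasp point in the tool frame, in m); z points along the fingers, y is the line along which they close (so a half turn about z gives the same grasp; the last joint's range is limited). The gripper opens to 92 mm and grips with 3 to 60 N. Pads are 19 mm wide; open, the fingers measure 130 mm over their backs; the gripper's body (75 mm by 190 mm) begins 47 mm behind the grasp point.
Start: joints at [-1.314, 0.434, 0.025, 1.573, -0.012, 1.134, -0.075], TCP at [0.22, 0.585, 0.206] pointing down, gripper open.
Joint ranges: [-2.62, 2.62], [-0.44, 2.09], [-1.27, 1.32], [0.08, 2.57], [-1.32, 4.46], [0.12, 2], [-2.74, 2.74]. Speed limits (rad/s): [2.22, 2.22, 3.01, 3.01, 3.14, 3.14, 3.14].

INTERFACE

Orientations are given as a rotation vector (axis times angle).
In Python, from cell import readout, vision, sign_off, arm gives the robot as it stands. The module is installed in compiled form; this text tells all that it offers.
- The arm moves only by the shell command python3 -m creep 'ROWS' [FORCE]. ROWS is JSON, a list of rows, each a list of 5 numbers: the shift along the tool's x, y, z in units of 4 cm (1.0 is 4 cm), then the turn about the tool's z in units of 4 degrees (1.0 is 4 degrees), then the opening, from 0 (shut) to 1 (fully open). A call has 1 to 12 rows; each row shifts and turns the commanded pose from where the row before left it, along the tool's axes as they then stand; what a row does not reach is not made up. A row lasts 1/8 s, in which the tool goes at most 62.5 mm and 10.7 degrees, less where a joint would pass 70% of its speed; a pose out of reach is approached as far as the arm can. A call with a number of a shift or a turn outside -1 to 1 is refused whole. A call with a gripper value outside its range is refused whole. The fingers move at their own pace and stop on an object; FORCE is the grip in N (left out, the last holds). Time passes only in rows, so rows that do not move let the fingers close. It gives the time, the measured TCP pose, the force, the opening and the grip force at its end, in the units of the state.
- readout.observe(): the state, without advancing time (a new reading comes with each control period).
- vision.get_image(name): name is "scene" or "top" or "wrist"; returns a dict with "pixels" (384x512x3 uint8, blue, green, red), "z_map" (384x512 float32, m along the optical axis (not along the pixel's ray), 0 where there is no reading), "camera_matrix" (3x3 intrinsics, pixels), "k1" (the pictures are not rectified: a ray, as slopes to the right and down, at radius r is drawn at 1 + k1 r^2 times it, then the intrinsics apply), "position" and "rotation" of the camera in the world. Camera axes: x right, y up, looking along -z (the intrinsics and any distortion apply to the point x, -y, -z); pixel columns grow to the right and rows downward; lengths in m; the calibration is good to about 2 mm. A picture is of the moment at which its call begins.
- sign_off(): hands the job in; it is judged then, once.
The state is a dict: "clock": time; "joints": joint angles; "dq": joint speeds; "joint_efforts": joint torques, N m; "position": TCP position; "ee_rot": TCP orientation; "force": force on the tool from outside, world axes, zero at the start; "ft_torque": the same for the moment, N m; "width": opening from 0.0 (shut) to 1.0 (fully open); "gripper_force": force on a finger pad.
Only numpy, scipy, OpenCV 4.12 (cv2) and the standard library are available. Lean on these libraries where they do the work, as an engineer would, in place of code of your own. Each camera call takes 0.05 s, during which the arm holds its last target. There are 200 camera calls.

TASK

Push the filled mould back on the vibrating table until its long edge is flush against the far fence, then turn the clamp's lever clockwise (seen from above) until its slip clutch first slips, and stop there, well within a tenth of a turn of slip. Then start the table with the two-stage button: press it to its halfway stop, pause there for a second, press it fully down and let it go. Do not disturb the stack of spare moulds beside it.

Things in the scene. Friction and masses are not known exactly. Their poses are not given: they have to be found in the camera images.
- vibro: vibrating table, fixed: an aluminium plate 310 (x) x 330 (y) mm, top 60 mm above the bench, on a white housing. Origin at the centre of its footprint, at bench height; x points from the near edge to the fence. The fence is a dark steel bar 300 mm long across the plate, 18 mm high above it; its near face lies at x = +100 mm.
- mould: the filled mould, loose on the vibrating table's plate: a rigid clear plastic slab 135 (x) x 275 (y) x 24 (z) mm, about 0.6 kg, with brown round fillings in its top. Origin at the centre of its underside; +x faces the fence. Flush home, its origin is at x = +32.5 mm in the vibrating table's frame. It starts 20 to 55 mm short of that, up to 0.12 rad askew, and can bind askew.
- screw_axis (a point): point on the vertical axis of the clamp screw, at mid-height of the lever, 134 mm above the bench. The clamp's arm (26 mm wide, top 24 mm below this point) reaches from a column behind the fence over the mould's rim. The black hub is 30 mm across, its top 10 mm above this point. The screw lowers a rubber pad onto the mould's top from 2.5 to 4 mm above it.
- lever_push (a point): point on the clamp's black lever, 52 mm from the screw axis, 19 mm from the lever's outer end, mid-height and mid-width. The lever is a bar 12 mm wide, 16 mm high, running radially out from the hub; push it round by its side with a fingertip, or pinch it. Clockwise from above tightens. It starts pointing roughly to the robot's right. About 1 N here turns it; the clutch slips at about 5.5 N.
- clamp_screw (a joint): turn of the clamp screw (rad), growing as it is tightened; starts at 0 to 0.7 and stops at 2.0, when the pad is down on the mould. A small brass pointer on the screw, 41 mm long, lies straight under the lever and turns with it; once the clutch slips the pointer stays behind while the lever goes on.
- clamp_slip (a joint): slip of the clutch (rad): turn of the lever past the screw, clockwise. 0 while lever and screw turn together; it grows when the clutch slips and stays where it is left. Pushing the lever back loosens the screw.
- button_top (a point): centre of the flat top of the start button, a black round cap 36 mm across standing out of a grey box 90 x 90 x 56 mm on the bench, to the left or to the right of the vibrating table. The top is 82 mm above the bench; it is pressed straight down. It moves with the button.
- trigger_first (a joint): first stage of the button: 0 released, 0.005 m at the halfway stop. Spring 1.5 N rising to 3.5 N.
- trigger_second (a joint): second stage of the button: 0 until about 9 N is applied, 0.005 m fully down (about 13 N). Both stages spring back. The whole travel is 10 mm.
- spare_moulds: bystander: two filled moulds stacked, 135 x 275 x 48 mm, loose on the bench on the other side of the vibrating table from the button. Origin at the centre of the underside.
Not all that is in view belongs to the job. Leave any blue or purple look-alike of the part that bears button_top alone.

How it is judged:
On the way, in this order (a step that is already met when the one before it is completed fails the run):
1. the mould is flush against the fence (x of mould in the frame of vibro above 0.0285 m and angle between the x axis of mould and the x axis of vibro, either way round below 0.035 rad and angle between mould's own z axis and vertical below 0.06 rad), for 0.2 s.
2. the clamp screw is tight and its clutch has just slipped (all of step 1 and value of joint clamp_screw above 1.93 rad and value of joint clamp_slip above 0.05 rad), for 0.2 s.
3. the button is held at its halfway stop (value of joint trigger_first above 0.004 m and value of joint trigger_second below 0.002 m), for 0.5 s.
4. the button is pressed fully down (value of joint each of trigger_first, trigger_second above 0.004 m), for 0.05 s.
At the end, for the whole second after the job is handed in: The mould lies at rest and flat, flush against the fence (within 4 mm and 0.035 rad), the clamp screw is tight (joint above 1.93) with the clutch slipped by 0.05 to 0.7 rad, and the button is released (both stages below 1 mm) (all of step 2 and value of joint each of trigger_first, trigger_second below 0.001 m and linear speed of mould below 0.01 m/s); the robot touches nothing.
It fails at once if the clutch slipped by more than a tenth of a turn (0.7 rad) (value of joint clamp_slip above 0.7 rad).
It fails at once if the button was pressed fully while the clamp was not tight (value of joint trigger_second above 0.003 m and value of joint clamp_screw below 1.9 rad).
It fails at once if the spare moulds moved by more than 30 mm (distance of spare_moulds from where it was at the start of the episode above 0.03 m).
It also fails if it takes over 72 s, if anything falls off the work surface, if the arm or the gripper's body presses on something with over 40 N, if the wrist force passes 120 N, or if a joint passes its speed limit or range.

## Working session

There is one attempt and no reset: what is moved stays moved. The work goes in short steps, Python scripts to look and compute and a shell command to move; the robot and the scene stay as the last step left them, time stands still between calls to the robot, and variables do not carry over. Pictures are saved under pics/ and viewed, at most 10 in all, crops included, and the job is handed in when it is done.

```bash
mkdir -p pics; cat > h.py <<'E'
import numpy as np, cv2, pickle
from cell import readout, vision, sign_off, arm
from scipy.spatial.transform import Rotation as R
def grab(n):
    d=vision.get_image(n); pickle.dump(d,open(n+'.pkl','wb')); return d
def load(n): return pickle.load(open(n+'.pkl','rb'))
def rot(d):
    r=np.array(d['rotation'],float); return r if r.shape==(3,3) else R.from_rotvec(r).as_matrix()
def cloud(d):
    K=np.array(d['camera_matrix']); h,w=d['z_map'].shape
    u,v=np.meshgrid(np.arange(w),np.arange(h))
    p=np.stack([u,v],-1).reshape(-1,1,2).astype(np.float64)
    s=cv2.undistortPoints(p,K,np.array([d['k1'],0,0,0.]) ).reshape(h,w,2)
    z=d['z_map']; c=np.stack([s[...,0]*z,-s[...,1]*z,-z],-1)
    return c@rot(d).T+np.array(d['position'])
def pix(d,u,v,zw):
    K=np.array(d['camera_matrix'])
    s=cv2.undistortPoints(np.array([[[u,v]]],float),K,np.array([d['k1'],0,0,0.])).ravel()
    r=rot(d)@np.array([s[0],-s[1],-1]); p=np.array(d['position']); return p+r*(zw-p[2])/r[2]
def proj(d,P):
    c=(np.array(P)-d['position'])@rot(d); s=np.stack([c[...,0]/-c[...,2],-c[...,1]/-c[...,2]],-1)
    s=s*(1+d['k1']*(s**2).sum(-1,keepdims=True)); K=np.array(d['camera_matrix'])
    return s*[K[0,0],K[1,1]]+[K[0,2],K[1,2]]
E
python3 - <<'E'
from h import *
for n in('top','scene'):
    d=grab(n); cv2.imwrite(f'pics/{n}0.png',cv2.resize(d['pixels'],(800,600),interpolation=cv2.INTER_CUBIC)); print(n,d['position'],d['camera_matrix'],d['k1'])
o=readout.observe(); print(o)
E
```

```text
top [ 0.35855332 -0.07847149  1.44946151] [[477.9348635    0.         254.47755948]
 [  0.         477.9348635  190.12341394]
 [  0.           0.           1.        ]] -0.09170048371198478
scene [ 0.93047537 -0.75569117  1.15493588] [[450.46628666   0.         252.55230213]
 [  0.         450.46628666 195.28444238]
 [  0.           0.           1.        ]] 0.017653890655470017
{'clock': 0.1, 'joints': array([-1.31360721,  0.43515796,  0.0249807 ,  1.57398117, -0.01159754,
        1.13401515, -0.07509313]), 'dq': array([-0.00310782, -0.00023657,  0.00020971, -0.00068315, -0.00037603,
        0.00085966,  0.00074423]), 'joint_efforts': array([ 4.02811304e-03, -6.69125748e+01,  9.88438390e-01, -3.15144897e+01,
       -6.05388824e-02,  3.74601013e-02,  2.95298651e-05]), 'position': array([0.21993484, 0.58450996, 0.20513032]), 'ee_rot': array([-5.62195011e-01, -3.09075725e+00,  2.21714008e-03]), 'force': array([0.16079814, 0.24917818, 0.06793793]), 'ft_torque': array([ 0.00419974, -0.00401401,  0.00610869]), 'gripper_force': 0.0, 'width': 1.0018357556422588}
```

View pics/top0.png

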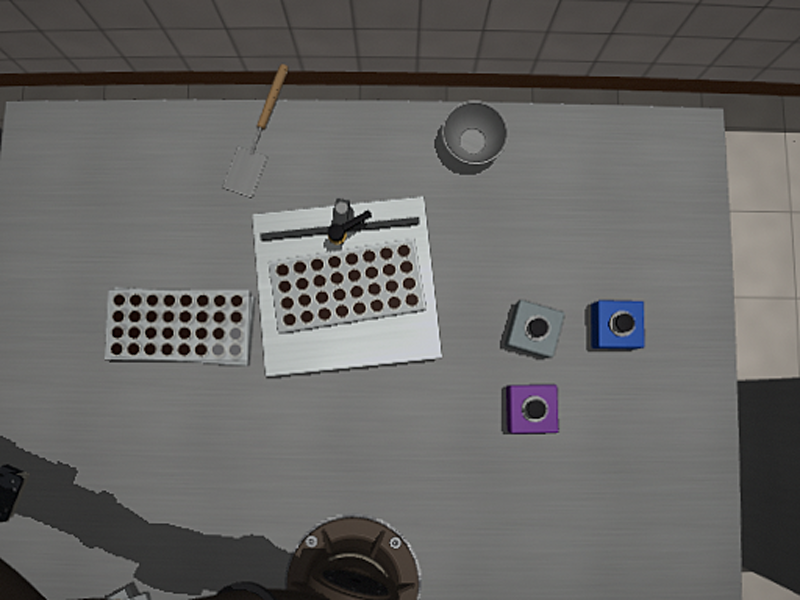

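View pics/scene0.png

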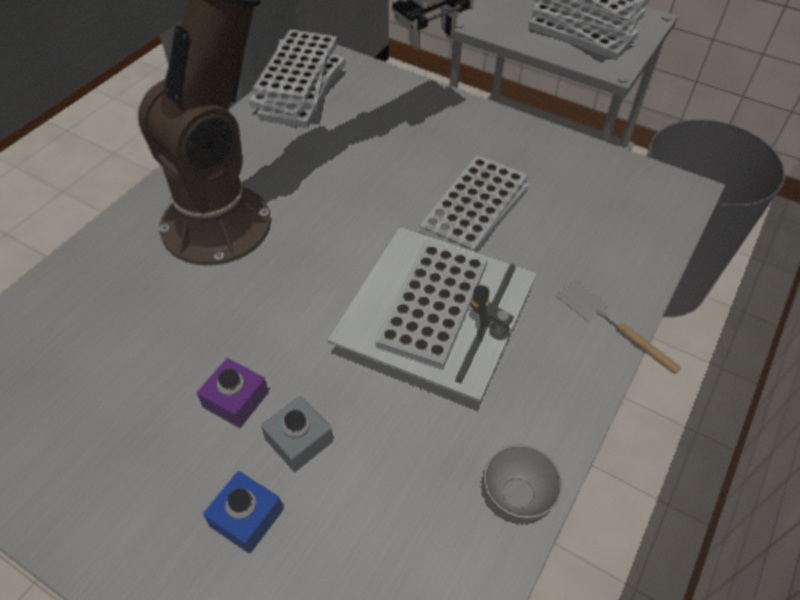

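Top view (800×600 picture): plate corners at (253,214), (424,197), (441,357), (266,377). The mould is centred near (348,287) and the clamp hub is at (336,236), with the lever tip at (370,213). The real grey button is at (537,327), to the right. The spares are at (180,327), to the left. Next I'll fit poses from depth.

```bash
cat > fit.py <<'E'
from h import *
def rect(P):
    c,s,a=cv2.minAreaRect((P*1000).astype(np.float32)); return np.round(c,1),np.round(s,1),round(a,2)
def box(P,z0,z1,xy,r):
    m=(P[...,2]>z0)&(P[...,2]<z1)&(np.hypot(P[...,0]-xy[0],P[...,1]-xy[1])<r); return P[m],m
E
python3 - <<'E'
from fit import *
for n in('top','scene'):
    d=load(n); P=cloud(d)
    c=pix(d,348/800*512,287/600*384,.06) if n=='top' else c
    b=pix(load('top'),537*.64,327*.64,.082); hu=pix(load('top'),336*.64,236*.64,.144)
    if n=='top': print(c,b,hu, 'corners',[pix(d,u*.64,v*.64,.06)[:2].round(4) for u,v in((253,214),(424,197),(441,357),(266,377))])
    for nm,z0,z1,xy,r in(('plate',.052,.068,c,.3),('mould',.078,.09,c,.155),('button',.074,.09,b,.03),('lever',.125,.15,hu,.09),('spare',.04,.055,pix(load('top'),180*.64,327*.64,.048),.2)):
        Q,m=box(P,z0,z1,xy,r)
        if nm=='mould':
            # keep biggest component
            k,l,st,_=cv2.connectedComponentsWithStats(cv2.erode(m.astype(np.uint8),np.ones((2,2)))); i=1+st[1:,4].argmax(); Q=P[l==i]
        print(n,nm,len(Q),Q.mean(0).round(4),np.median(Q[:,2]).round(4),*rect(Q[:,:2]))
        if nm=='lever': print(Q[np.argsort(Q[:,1])][::max(1,len(Q)//25)].round(3).tolist())
d=load('top'); cv2.imwrite('pics/crop1.png',cv2.resize(d['pixels'][115:250,150:300],None,fx=4.4,fy=4.4,interpolation=cv2.INTER_CUBIC))
E
```

```text
[0.55357609 0.01403508 0.06      ] [ 0.48063541 -0.33708582  0.082     ] [0.63331659 0.03184348 0.144     ] corners [array([0.6921, 0.1989]), array([ 0.7292, -0.1274]), array([ 0.4245, -0.1615]), array([0.3829, 0.163 ])]
top plate 6712 [0.5387 0.0306 0.0609] 0.0611 [550.8  83.7] [311.9 459. ] 6.76
top mould 3159 [0.5509 0.0149 0.0853] 0.0854 [552.4  14.5] [132.6 271.6] 10.02
top button 118 [ 0.48   -0.3398  0.0828] 0.0831 [ 479.9 -340.6] [35.1 32.1] 89.48
top lever 199 [0.6518 0.0141 0.1427] 0.1439 [658.6  11.7] [29.  84.8] 39.44
[[0.673, -0.029, 0.148], [0.671, -0.023, 0.145], [0.669, -0.02, 0.141], [0.675, -0.017, 0.14], [0.67, -0.014, 0.138], [0.675, -0.012, 0.139], [0.659, -0.007, 0.148], [0.659, -0.004, 0.145], [0.663, -0.001, 0.143], [0.655, 0.002, 0.14], [0.665, 0.005, 0.143], [0.65, 0.008, 0.133], [0.648, 0.013, 0.145], [0.651, 0.016, 0.144], [0.645, 0.018, 0.142], [0.647, 0.021, 0.148], [0.641, 0.024, 0.148], [0.653, 0.024, 0.145], [0.628, 0.026, 0.144], [0.636, 0.029, 0.147], [0.645, 0.029, 0.145], [0.65, 0.032, 0.148], [0.63, 0.035, 0.146], [0.639, 0.035, 0.143], [0.633, 0
[... 553 characters left out ...]
, [0.673, -0.027, 0.146], [0.683, -0.024, 0.131], [0.671, -0.022, 0.142], [0.669, -0.018, 0.142], [0.67, -0.014, 0.138], [0.662, -0.01, 0.138], [0.673, -0.007, 0.137], [0.66, -0.001, 0.144], [0.665, 0.002, 0.135], [0.663, 0.006, 0.143], [0.651, 0.01, 0.141], [0.653, 0.012, 0.14], [0.639, 0.016, 0.14], [0.651, 0.018, 0.141], [0.641, 0.018, 0.134], [0.633, 0.021, 0.14], [0.648, 0.022, 0.144], [0.64, 0.023, 0.147], [0.63, 0.025, 0.143], [0.656, 0.028, 0.129], [0.647, 0.029, 0.145], [0.657, 0.031, 0.14], [0.651, 0.034, 0.147], [0.641, 0.036, 0.143], [0.643, 0.039, 0.141], [0.648, 0.041, 0.143], [0.647, 0.043, 0.144]]
scene spare 2146 [0.4817 0.3276 0.0478] 0.0479 [484.8 323.6] [197.4 317.1] 6.56
```

View pics/crop1.png

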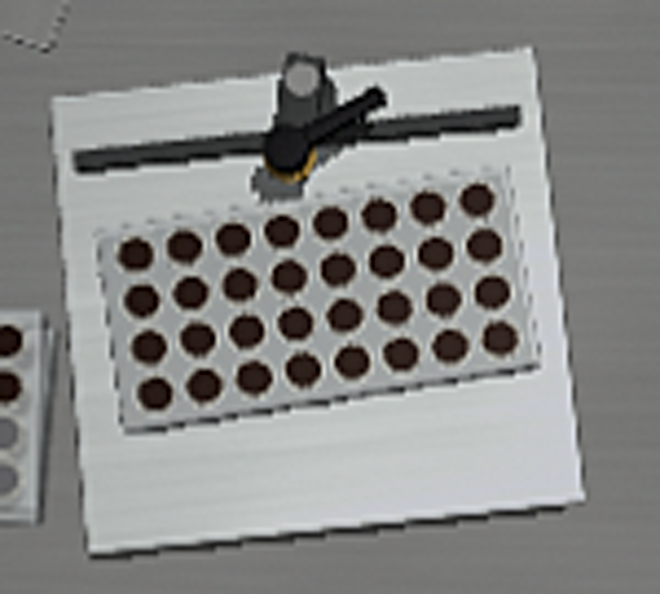

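Picture: the column disc is at crop (303,78) and the lever runs from the hub at (288,145) to its tip at (378,97). The fits give the vibro yaw as about 6.8°, and the mould yaw as about 10°, roughly 36 mm short of the fence. I'll push it with both open fingertips, held square to the fence.

```bash
python3 -m creep '[[0,0,0,-1,1],[0,0,0,-1,1],[0,0,0,-1,1],[0,0,0,-1,1],[0,0,0,-1,1],[0,0,0,-1,1],[0,0,0,-0.85,1]]'
python3 -m creep '[[-0.26,-0.95,0,0,1],[-0.26,-0.95,0,0,1],[-0.26,-0.95,0,0,1],[-0.26,-0.95,0,0,1],[-0.26,-0.95,0,0,1],[-0.26,-0.95,0,0,1],[-0.26,-0.95,0,0,1],[-0.26,-0.95,0,0,1],[-0.26,-0.95,0,0,1],[-0.26,-0.95,0,0,1],[-0.26,-0.95,0,0,1],[-0.26,-0.95,0,0,1]]'
cat > st.py <<'E'
from fit import *
C=np.array([.5572,.0183]); yaw=np.radians(6.8)
def vib(p): 
    c,s=np.cos(yaw),np.sin(yaw); return np.array([[c,s],[-s,c]])@(np.array(p)[:2]-C)
def st():
    o=readout.observe(); T=R.from_rotvec(o['ee_rot']).as_matrix()
    print('t',o['clock'],'p',o['position'].round(4),'vib',vib(o['position']).round(4),'yaw_y',np.degrees(np.arctan2(T[1,1],T[0,1])).round(2),'F',o['force'].round(2),'w',round(o['width'],2)); return o,T
def to(xyz):
    o,T=st(); print('units to target',((np.array(xyz)-o['position'])@T/.04).round(2))
E
python3 - <<'E'
from st import *
to([.458,.0025,.2])
# plate from both views: masked by colour/height edges
for n in('top','scene'):
    P=cloud(load(n)); Q,m=box(P,.055,.066,C,.24)
    q=(Q[:,:2]-C)@np.array([[np.cos(yaw),-np.sin(yaw)],[np.sin(yaw),np.cos(yaw)]])
    # far/right/near edges
    for i,nm in((0,'x'),(1,'y')):
        for sgn in(1,-1):
            o=1-i; bins=[]; ys=[]
            for b in np.arange(-.12,.13,.02):
                s=q[abs(q[:,o]-b)<.01]
                if len(s)>5: bins.append((sgn*s[:,i]).max()*sgn); ys.append(b)
            f=np.polyfit(ys,bins,1); print(n,nm,sgn,np.median(bins).round(4),'slope',f[0].round(4))
    Q,m=box(P,.09,.16,[.66,.03],.1); v=np.array([vib(x) for x in Q]); 
    col=Q[(v[:,0]>.11)&(abs(v[:,1])<.03)]; print('column pts z',np.percentile(col[:,2],[5,50,95]).round(3))
E
```

```text
clock: 0.98
position: [0.22, 0.5846, 0.2054]
ee_rot: [0.189, -3.136, 0.001]
force: [-0.7, -0.4, 0.4]
width: 1.001
gripper_force: 0.0
clock: 2.48
position: [0.398, 0.1456, 0.2057]
ee_rot: [0.186, -3.136, 0.0]
force: [-0.3, 0.3, -0.1]
width: 1.0
gripper_force: 0.0
t 2.475 p [0.398  0.1456 0.2057] vib [-0.143   0.1452] yaw_y 96.79 F [-0.31  0.34 -0.05] w 1.0
units to target [-1.07 -3.73  0.14]
top x 1 0.1552 slope -0.0006
top x -1 -0.1543 slope 0.0043
top y 1 0.207 slope -0.1967
top y -1 -0.1633 slope -0.0009
column pts z [0.107 0.112 0.116]
scene x 1 0.1558 slope -0.0017
scene x -1 -0.1529 slope 0.0004
scene y 1 0.1643 slope -0.0126
scene y -1 -0.1668 slope 0.0026
column pts z [0.097 0.11  0.114]
```

```bash
python3 -m creep '[[-0.27,-0.93,0,0,1],[-0.27,-0.93,0,0,1],[-0.27,-0.93,0,0,1],[-0.27,-0.93,0.7,0,1],[0,0,0.9,0,1],[0,0,0.9,0,1],[0,0,0.7,0,1],[0,0,0.24,0,1],[0,0,0,0,1],[0,0,0,0,1]]'
python3 - <<'E'
from st import *
st(); d=grab('wrist'); cv2.imwrite('pics/w1.png',d['pixels'])
E
```

```text
clock: 3.72
position: [0.4591, 0.0044, 0.0692]
ee_rot: [-0.186, 3.134, 0.0]
force: [-1.2, 0.2, -0.1]
width: 0.999
gripper_force: 0.0
t 3.725 p [0.4591 0.0044 0.0692] vib [-0.0991 -0.0022] yaw_y 96.78 F [-1.16  0.19 -0.09] w 1.0
```

View pics/w1.png

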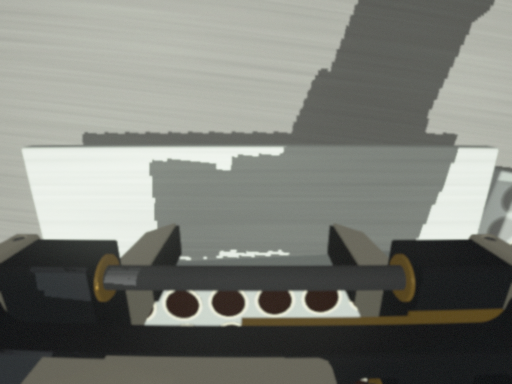

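The wrist view looks back at the near plate edge (row ~147) and the mould's last row of fillings (row ~302). The fingers are clear of the mould and square to it, so I can push.

```bash
python3 -m creep '[[-0.12,0,0,0,1],[-0.12,0,0,0,1],[-0.12,0,0,0,1],[-0.12,0,0,0,1],[-0.12,0,0,0,1],[-0.12,0,0,0,1],[-0.12,0,0,0,1],[-0.12,0,0,0,1],[-0.12,0,0,0,1],[-0.06,0,0,0,1]]'
python3 -m creep '[[-0.05,0,0,0,1],[-0.05,0,0,0,1],[-0.05,0,0,0,1]]'
python3 -c "
from st import *
st()"
```

```text
clock: 5.03
position: [0.504, 0.0097, 0.0682]
ee_rot: [-0.186, 3.136, -0.0]
force: [-0.2, -0.7, 0.2]
width: 1.001
gripper_force: 0.0
clock: 5.4
position: [0.5096, 0.0104, 0.0682]
ee_rot: [0.186, -3.136, -0.0]
force: [0.8, 0.6, 0.8]
width: 0.999
gripper_force: 0.0
t 5.4 p [0.5096 0.0104 0.0682] vib [-0.0482 -0.0023] yaw_y 96.78 F [0.82 0.59 0.83] w 1.0
```

```bash
python3 -m creep '[[-0.05,0,0,0,1],[-0.05,0,0,0,1]]'
python3 -m creep '[[-0.05,0,0,0,1],[0,0,0,0,1]]'
python3 - <<'E'
from st import *
st(); 
for n in('top','scene'):
    P=cloud(grab(n)); v=(P[...,:2]-C)@np.array([[np.cos(yaw),-np.sin(yaw)],[np.sin(yaw),np.cos(yaw)]])
    m=(abs(P[...,2]-.0845)<.006)&(abs(v[...,1])<.16)&(v[...,0]>-.1)&(v[...,0]<.098)
    k,l,s,_=cv2.connectedComponentsWithStats(cv2.erode(m.astype(np.uint8),np.ones((2,2)))); i=1+s[1:,4].argmax(); print(n,rect(v[l==i]),'vib frame')
E
```

```text
clock: 5.65
position: [0.5136, 0.0108, 0.0682]
ee_rot: [0.186, -3.136, -0.0]
force: [-0.8, 0.3, -0.1]
width: 0.996
gripper_force: 0.0
clock: 5.9
position: [0.5157, 0.0111, 0.0682]
ee_rot: [-0.186, 3.136, -0.0]
force: [1.3, 0.2, 0.5]
width: 1.001
gripper_force: 0.0
t 5.9 p [0.5157 0.0111 0.0682] vib [-0.0421 -0.0023] yaw_y 96.78 F [1.32 0.24 0.5 ] w 1.0
top (array([ -0.3, -96.7]), array([132.1,  84.2]), 3.05) vib frame
scene (array([ 0.1, -5.6]), array([130.7, 274.8]), 2.75) vib frame
```

```bash
python3 - <<'E'
from st import *
d=load('scene'); cv2.imwrite('pics/s2.png',cv2.resize(d['pixels'][130:290,190:400],None,fx=3.8,fy=3.75,interpolation=cv2.INTER_CUBIC))
E
```

```text
(no output)
```

View pics/s2.png

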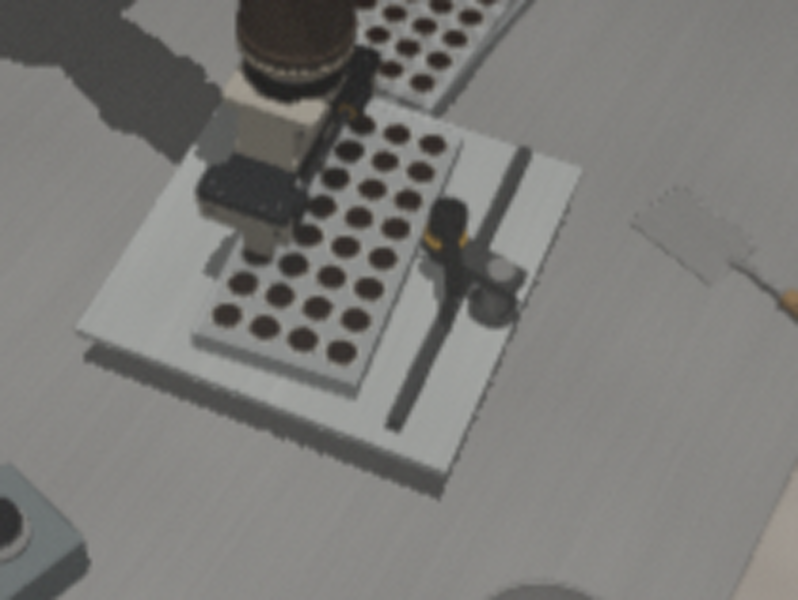

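The crop shows the finger end at about (262,258), over the mould's last filling row, and the mould hasn't moved. I'll measure the fingertip and mould heights there.

```bash
python3 - <<'E'
from st import *
d=load('scene'); P=cloud(d)
for u,v in((262,240),(262,248),(262,254),(255,256),(265,262),(258,268),(243,283)):
    a,b=int(190+u/3.8),int(130+v/3.75); p=P[b,a]; print((u,v),p.round(4),vib(p).round(4))
S=lambda q:((proj(d,np.array(q))-[190,130])*[3.8,3.75]).round()
o,T=st()
for z in(.068,.084,.1): 
  for s in(1,-1): print(z,s,S(np.r_[(o['position']+s*.056*T[:,1])[:2],z]))
E
```

```text
(262, 240) [ 0.5251 -0.0521  0.1182] [-0.0402 -0.0662]
(262, 248) [ 0.5258 -0.053   0.11  ] [-0.0396 -0.0671]
(262, 254) [ 0.5262 -0.0535  0.106 ] [-0.0393 -0.0676]
(255, 256) [ 0.5177 -0.0446  0.0855] [-0.0467 -0.0578]
(265, 262) [ 0.5241 -0.0435  0.0838] [-0.0402 -0.0574]
(258, 268) [ 0.5222 -0.0518  0.0818] [-0.0431 -0.0655]
(243, 283) [ 0.5201 -0.0713  0.0825] [-0.0475 -0.0845]
t 6.0 p [0.5154 0.011  0.0682] vib [-0.0423 -0.0023] yaw_y 96.78 F [-0.67 -0.35 -0.34] w 1.0
0.068 1 [314. 174.]
0.068 -1 [259. 270.]
0.084 1 [315. 162.]
0.084 -1 [259. 258.]
0.1 1 [316. 149.]
0.1 -1 [260. 246.]
```

Open, the finger ends are at about z 0.10, well above the reported TCP, so they passed over the mould without touching it. I'll back off, half-close and check how the tip height varies with opening.

```bash
python3 -m creep '[[0,0,-0.5,0,1],[0,0,-0.5,0,1],[0.7,0,0,0,0.5],[0.8,0,0,0,0.5],[0,0,0,0,0.5],[0,0,0,0,0.5]]'
cat > tip.py <<'E'
from st import *
import sys
o,T=st(); p=o['position']
for n in ('scene','top'):
    d=grab(n); P=cloud(d); q=(P-p)@T
    m=(abs(q[...,0])<.016)&(abs(q[...,1])<.075)&(q[...,2]<.03)&(q[...,2]>-.05)
    Q=q[m]; print(n,len(Q))
    for b in np.arange(-.07,.075,.01):
        s=Q[(abs(Q[:,1]-b)<.005)]
        if len(s): print(round(b,2),len(s),'tip z tool max',np.sort(s[:,2])[-3:].round(3),'x',s[:,0].min().round(3),s[:,0].max().round(3))
d=load('scene'); u=proj(d,p).astype(int).clip(60,400); cv2.imwrite(f'pics/{sys.argv[1]}.png',cv2.resize(d['pixels'][u[1]-70:u[1]+50,u[0]-70:u[0]+70],None,fx=5,fy=5,interpolation=cv2.INTER_CUBIC))
print('tcp px in crop',(proj(d,p)-u+70)*5)
E
python3 tip.py tip1
```

```text
clock: 6.75
position: [0.4567, 0.0041, 0.1085]
ee_rot: [-0.186, 3.135, 0.0]
force: [0.7, 1.1, 1.4]
width: 0.615
gripper_force: 0.0
t 6.75 p [0.4567 0.0041 0.1085] vib [-0.1015 -0.0022] yaw_y 96.79 F [0.71 1.09 1.41] w 0.62
scene 15
0.03 10 tip z tool max [-0.031 -0.029 -0.022] x -0.01 0.003
0.04 5 tip z tool max [-0.04  -0.034 -0.028] x -0.011 -0.008
top 0
tcp px in crop [351.51706765 351.48666126]
```

View pics/tip1.png

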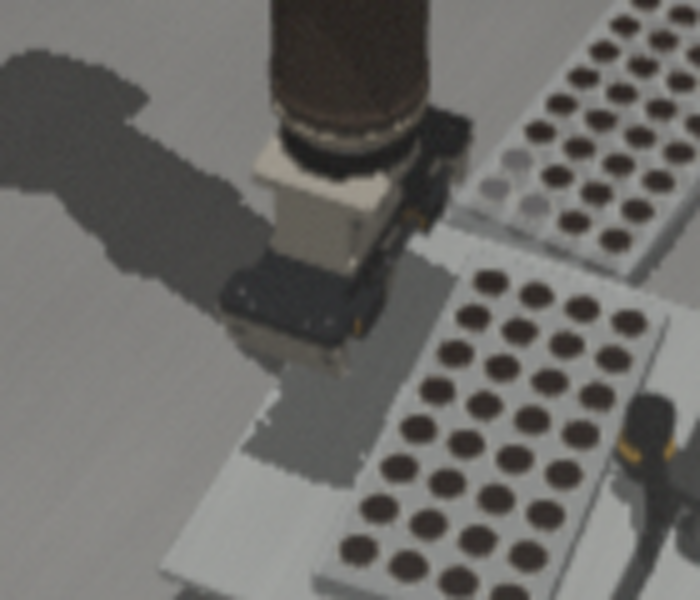

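The fingers end about 20 mm above the TCP mark (crop 351,351), with the gripper 60% open. I'll close fully and remeasure.

```bash
python3 -m creep '[[0,0,0,0,0],[0,0,0,0,0],[0,0,0,0,0],[0,0,0,0,0],[0,0,0,0,0],[0,0,0,0,0],[0,0,0,0,0]]'
python3 tip.py tip2
```

```text
clock: 7.72
position: [0.4559, 0.004, 0.1082]
ee_rot: [-0.186, 3.136, 0.0]
force: [-0.4, -0.2, 0.3]
width: 0.007
gripper_force: 0.0
t 7.725 p [0.4559 0.004  0.1082] vib [-0.1022 -0.0022] yaw_y 96.78 F [-0.44 -0.23  0.26] w 0.01
scene 21
-0.02 4 tip z tool max [-0.04  -0.036 -0.033] x -0.011 -0.008
-0.01 8 tip z tool max [-0.032 -0.032 -0.028] x -0.011 -0.008
0.0 6 tip z tool max [-0.029 -0.023 -0.019] x -0.01 -0.008
0.01 3 tip z tool max [-0.036 -0.032 -0.03 ] x -0.009 -0.008
top 0
tcp px in crop [350.32000234 351.44218091]
```

View pics/tip2.png

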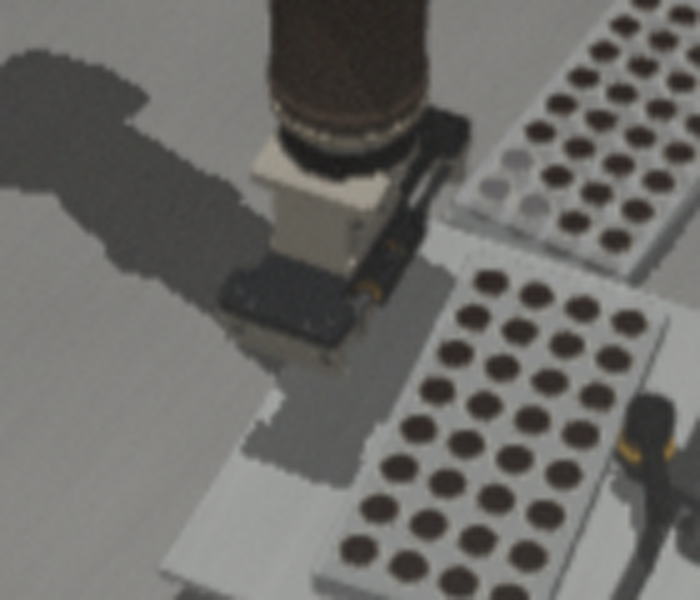

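```bash
python3 -c "
from h import *; print(arm.tcp_to_grasp, [a for a in dir(arm) if a[0]!='_'])"
python3 -m creep '[[0,0,0.5,0,1],[0,0,0.45,0,1],[0,0,0,0,1],[0,0,0.05,0,1],[0,0,0.05,0,1],[0,0,0,0,1]]'
python3 -m creep '[[0,0,0.1,0,1],[0,0,0.1,0,1],[0,0,0,0,1]]'
python3 -m creep '[[0,0,0.05,0,1],[0,0,0.05,0,1],[0,0,0,0,1]]'
```

```text
-0.0188 ['PlanningError', 'tcp_to_grasp']
clock: 8.57
position: [0.4561, 0.004, 0.0665]
ee_rot: [-0.186, 3.136, 0.0]
force: [-0.1, 0.9, 0.2]
width: 0.609
gripper_force: 0.0
clock: 8.95
position: [0.4556, 0.004, 0.0578]
ee_rot: [0.186, -3.135, 0.0]
force: [0.6, -0.0, 0.0]
width: 0.934
gripper_force: 0.0
clock: 9.32
position: [0.4558, 0.004, 0.0541]
ee_rot: [0.186, -3.136, 0.0]
force: [-0.2, 0.1, 0.1]
width: 0.999
gripper_force: 0.0
```

```bash
python3 -m creep '[[0,0,0.1,0,1],[0,0,0.1,0,1],[0,0,0,0,1]]'
python3 -m creep '[[0,0,0.05,0,1],[0,0,0,0,1]]'
python3 -m creep '[[0,0,0.05,0,1],[0,0,0,0,1]]'
python3 tip.py tip3 | head -20
```

```text
clock: 9.7
position: [0.4557, 0.004, 0.0459]
ee_rot: [0.186, -3.135, 0.0]
force: [-0.4, 0.9, -0.8]
width: 1.001
gripper_force: 0.0
clock: 9.95
position: [0.4559, 0.004, 0.0441]
ee_rot: [0.186, -3.136, -0.0]
force: [-0.3, -0.0, -0.1]
width: 0.999
gripper_force: 0.0
clock: 10.2
position: [0.4558, 0.004, 0.0421]
ee_rot: [0.186, -3.136, -0.0]
force: [-0.1, -0.5, 0.2]
width: 1.002
gripper_force: 0.0
t 10.2 p [0.4558 0.004  0.0421] vib [-0.1023 -0.0022] yaw_y 96.78 F [-0.06 -0.54  0.19] w 1.0
scene 198
-0.07 34 tip z tool max [-0.014 -0.014 -0.014] x -0.015 0.016
-0.06 45 tip z tool max [-0.014 -0.014 -0.014] x -0.015 0.015
-0.05 7 tip z tool max [-0.016 -0.016 -0.016] x -0.014 -0.005
-0.04 7 tip z tool max [-0.016 -0.016 -0.014] x -0.014 -0.005
-0.03 3 tip z tool max [-0.021 -0.017 -0.017] x -0.014 -0.012
-0.02 6 tip z tool max [-0.017 -0.017 -0.017] x -0.015 -0.011
-0.01 4 tip z tool max [-0.018 -0.017 -0.016] x -0.014 -0.011
0.0 4 tip z tool max [-0.019 -0.018 -0.018] x -0.016 -0.011
0.01 6 tip z tool max [-0.018 -0.016 -0.016] x -0.014 -0.01
0.02 10 tip z tool max [-0.017 -0.015 -0.013] x -0.014 0.011
0.03 16 tip z tool max [-0.015 -0.014 -0.014] x -0.015 0.012
0.04 20 tip z tool max [-0.016 -0.016 -0.015] x -0.015 0.013
0.05 17 tip z tool max [-0.016 -0.015 -0.01 ] x -0.015 0.012
0.06 8 tip z tool max [-0.017 -0.017 -0.014] x -0.015 -0.007
0.07 11 tip z tool max [-0.016 -0.014 -0.014] x -0.016 -0.005
top 0
tcp px in crop [350.28344742 354.26669584]
```

```bash
for i in 1; do :; done
python3 -m creep '[[0,0,0.05,0,1],[0,0,0,0,1]]'|grep -E 'pos|force: \['
python3 -m creep '[[0,0,0.05,0,1],[0,0,0,0,1]]'|grep -E 'pos|force: \['
python3 -m creep '[[0,0,0.05,0,1],[0,0,0,0,1]]'|grep -E 'pos|force: \['
```

```text
position: [0.4558, 0.004, 0.0401]
force: [0.3, -0.0, -0.5]
position: [0.456, 0.004, 0.0393]
force: [-6.1, -0.5, 22.7]
position: [0.4562, 0.004, 0.039]
force: [-15.3, -0.1, 58.2]
```

The reported TCP is 21 mm too low: contact with the plate (z 0.060) came at 0.0393. Actual tip z = reported + 0.021. I'll lift a little and push.

```bash
python3 -m creep '[[0,0,-0.15,0,1],[0,0,-0.08,0,1],[0,0,0,0,1]]'|grep -E 'pos|force: \['
python3 -m creep '[[-0.12,0,0,0,1],[-0.12,0,0,0,1],[-0.12,0,0,0,1],[-0.12,0,0,0,1],[-0.12,0,0,0,1],[-0.12,0,0,0,1],[-0.12,0,0,0,1],[-0.12,0,0,0,1],[-0.12,0,0,0,1]]'|grep -E 'pos|force: \['
python3 -m creep '[[-0.06,0,0,0,1],[-0.06,0,0,0,1]]'|grep -E 'pos|force: \['
python3 -c "
from st import *
st()"
```

```text
position: [0.456, 0.004, 0.0454]
force: [-0.4, -0.5, -0.6]
position: [0.4991, 0.0089, 0.0454]
force: [-2.1, -0.8, -1.6]
position: [0.5035, 0.0095, 0.0454]
force: [-2.4, -0.1, 0.2]
t 12.8 p [0.5035 0.0095 0.0454] vib [-0.0544 -0.0024] yaw_y 96.77 F [-2.36 -0.11  0.19] w 1.0
```

Pushing now, with about 2.4 N of sliding friction.

```bash
python3 -m creep '[[-0.06,0,0,0,1],[-0.06,0,0,0,1],[-0.04,0,0,0,1]]'|grep -E 'pos|force: \['
python3 -m creep '[[-0.05,0,0,0,1],[-0.05,0,0,0,1]]'|grep -E 'pos|force: \['
python3 -m creep '[[-0.025,0,0,0,1],[-0.025,0,0,0,1]]'|grep -E 'pos|force: \['
python3 - <<'E'
from st import *
st(); 
for n in('top','scene'):
    P=cloud(grab(n)); v=(P[...,:2]-C)@np.array([[np.cos(yaw),-np.sin(yaw)],[np.sin(yaw),np.cos(yaw)]])
    m=(abs(P[...,2]-.0845)<.006)&(abs(v[...,1])<.16)&(v[...,0]>-.1)&(v[...,0]<.12)
    k,l,s,_=cv2.connectedComponentsWithStats(cv2.erode(m.astype(np.uint8),np.ones((2,2)))); i=1+s[1:,4].argmax(); print(n,rect(v[l==i]),'vib frame')
E
```

```text
position: [0.5101, 0.0104, 0.0454]
force: [-2.5, -0.3, 0.3]
position: [0.514, 0.0109, 0.0454]
force: [-2.0, -0.3, -1.5]
position: [0.5142, 0.011, 0.0453]
force: [-10.0, 0.0, 7.2]
t 13.675 p [0.5142 0.011  0.0453] vib [-0.0435 -0.0022] yaw_y 96.77 F [-9.98  0.01  7.18] w 1.0
top (array([ 37.4, -75.5]), array([136.3, 142.3]), 89.07) vib frame
scene (array([34.5, -9.3]), array([275.6, 138. ]), 89.01) vib frame
```

The mould is hard against the fence and its pose agrees. One firmer nudge, then I'll retreat and fit the lever.

```bash
python3 -m creep '[[-0.03,0,0,0,1],[0,0,0,0,1],[0,0,0,0,1]]'|grep -E 'pos|force: \['
python3 -m creep '[[0.3,0,0,0,1],[0.5,0,0,0,0],[0,0,-1,0,0],[0,0,-1,0,0],[0,0,-1,0,0],[0.5,0,-0.4,0,0],[0.5,0,0,0,0],[0,0,0,0,0]]'|grep -E 'pos|force: \['
cat > lev.py <<'E'
from st import *
from scipy.optimize import minimize
def sdf(q,c,a):
    d=q-c; u=np.array([np.cos(a),np.sin(a)]); s=d@u; t=-d[:,0]*u[1]+d[:,1]*u[0]
    disc=np.hypot(*d.T)-.015
    bx=np.abs(s-.0355)-.0355; by=np.abs(t)-.006
    bar=np.where((bx<0)&(by<0),np.maximum(bx,by),np.hypot(np.maximum(bx,0),np.maximum(by,0)))
    return np.minimum(disc,bar)
def fit(n,a0,pr=True):
    d=grab(n)
    # image-based: dark pixels vs plane z=0.142-ish, in patch
    P=cloud(d); m=(P[...,2]>.127)&(P[...,2]<.152)&(np.hypot(P[...,0]-.642,P[...,1]-.031)<.1)&(d['pixels'].max(-1)<70)
    ys,xs=np.nonzero(m); q=np.array([pix(d,x,y,.142)[:2] for x,y in zip(xs,ys)])
    g=np.stack(np.meshgrid(np.arange(xs.min()-6,xs.max()+7),np.arange(ys.min()-6,ys.max()+7)),-1).reshape(-1,2)
    G=np.array([pix(d,x,y,.142)[:2] for x,y in g]); lab=m[g[:,1],g[:,0]]
    def cost(p):
        pr=1/(1+np.exp(sdf(G,p[:2],p[2])/.0015)); return ((pr-lab)**2).mean()
    r=min((minimize(cost,[.642,.031,a],method='Nelder-Mead',options=dict(initial_simplex=np.array([[.642,.031,a],[.65,.031,a],[.642,.039,a],[.642,.031,a+.2]]),xatol=1e-5,fatol=1e-9)) for a in a0),key=lambda r:r.fun)
    print(n,'axis',r.x[:2].round(4),'vib',vib(r.x).round(4),'lever deg',np.degrees(r.x[2]).round(1),'cost',r.fun.round(4),len(xs)); return d,r.x
E
python3 - <<'E'
from lev import *
st()
for n in('top','scene'): d,x=fit(n,np.radians([-40,-55,-70]))
P=np.array([.642,.031,.13]); u=proj(d,P).astype(int)
cv2.imwrite('pics/lev1.png',cv2.resize(d['pixels'][u[1]-30:u[1]+30,u[0]-40:u[0]+40],None,fx=10,fy=10,interpolation=cv2.INTER_CUBIC))
E
```

```text
position: [0.5142, 0.011, 0.0451]
force: [-11.4, -1.3, 7.1]
position: [0.4453, 0.0027, 0.182]
force: [0.0, -0.5, 0.9]
t 15.15 p [0.4453 0.0027 0.182 ] vib [-0.113  -0.0022] yaw_y 96.78 F [ 0.05 -0.53  0.85] w 0.28
top axis [0.6405 0.0336] vib [0.0845 0.0053] lever deg -58.7 cost 0.015 191
scene axis [0.6432 0.0272] vib [ 0.0865 -0.0013] lever deg -57.4 cost 0.0281 158
```

View pics/lev1.png

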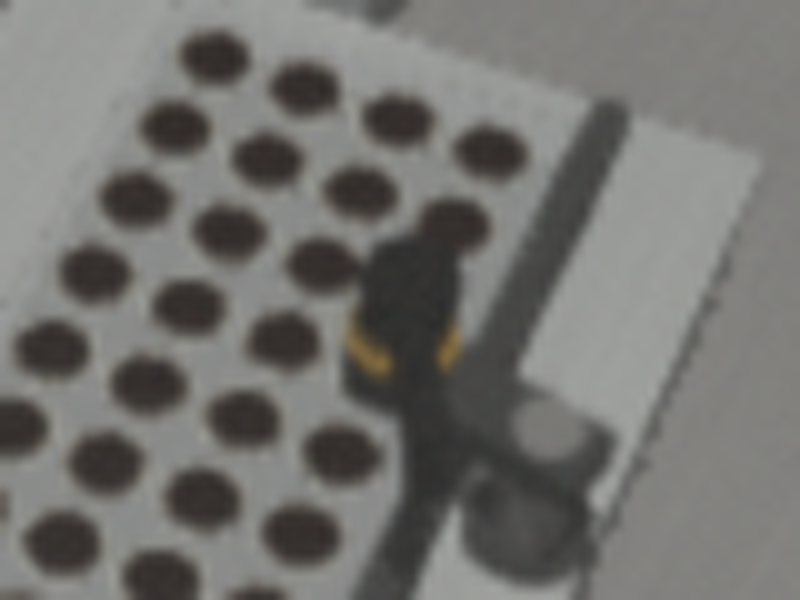

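The picture shows the mould's rim against the fence and the hub at (410,300), with the lever pointing down-image from it and the column disc at (550,430). I'll take the axis as about (0.6415, 0.031) and the lever as about −58°. Next I turn the tool so its y lies tangential to the lever.

```bash
python3 -m creep '[[0,0,0,1,0],[0,0,0,1,0],[0,0,0,1,0],[0,0,0,1,0],[0,0,0,1,0],[0,0,0,1,0],[0,0,0,1,0],[0,0,0,1,0],[0,0,0,1,0],[0,0,0,1,0],[0,0,0,1,0],[0,0,0,1,0]]' >/dev/null
python3 -m creep '[[0,0,0,1,0],[0,0,0,1,0],[0,0,0,1,0],[0,0,0,1,0],[0,0,0,0.2,0],[0,0,0,0,0]]'|grep -E 'pos|force: \['
python3 -c "
from st import *
to([.697,.0044,.182]); print(readout.observe()['joints'].round(2))"
```

```text
position: [0.4461, 0.0028, 0.1813]
force: [1.0, 0.1, -0.1]
t 17.5 p [0.4461 0.0028 0.1813] vib [-0.1122 -0.0022] yaw_y 32.06 F [ 0.98  0.13 -0.09] w 0.0
units to target [-3.3   5.34 -0.02]
[-0.52  0.17  0.46  2.05 -0.09  0.94  0.54]
```

```bash
python3 -m creep '[[-0.55,0.89,0,0,0],[-0.55,0.89,0,0,0],[-0.55,0.89,0,0,0],[-0.55,0.89,0,0,0],[-0.55,0.89,0,0,0],[-0.55,0.89,0,0,0],[0,0,0,0,0],[0,0,0.6,0,0],[0,0,0.6,0,0],[0,0,0.4,0,0],[0,0,0.3,0,0],[0,0,0,0,0]]'|grep -E 'pos|force: \['
python3 - <<'E'
from st import *
to([.697,.0044,.105])
E
```

```text
position: [0.6962, 0.004, 0.1048]
force: [0.2, -0.0, -1.2]
t 19.0 p [0.6962 0.004  0.1048] vib [ 0.1363 -0.0307] yaw_y 31.99 F [ 0.22 -0.01 -1.21] w 0.0
units to target [-0.    0.02 -0.  ]
```

```bash
python3 -m creep '[[0,-0.1,0,0,0],[0,-0.1,0,0,0],[-0.04,-0.092,0,1,0],[-0.04,-0.092,0,1,0],[-0.04,-0.092,0,1,0],[-0.04,-0.092,0,1,0],[0,0,0,0,0]]'|grep -E 'pos|force: \['
python3 - <<'E'
from lev import *
o,T=st()
for n in('top','scene'): d,x=fit(n,np.radians([-40,-58,-75,-90]))
d=load('top'); u=proj(d,np.array([.642,.01,.13])).astype(int)
cv2.imwrite('pics/lev2.png',cv2.resize(d['pixels'][u[1]-30:u[1]+30,u[0]-40:u[0]+40],None,fx=10,fy=10,interpolation=cv2.INTER_CUBIC))
E
```

```text
position: [0.6796, -0.0128, 0.1061]
force: [0.5, 0.0, 0.7]
t 19.875 p [ 0.6796 -0.0128  0.1061] vib [ 0.1178 -0.0453] yaw_y 15.98 F [0.47 0.03 0.7 ] w 0.0Traceback (most recent call last):
  File "<stdin>", line 3, in <module>
  File "lev.py", line 14, in fit
    g=np.stack(np.meshgrid(np.arange(xs.min()-6,xs.max()+7),np.arange(ys.min()-6,ys.max()+7)),-1).reshape(-1,2)
                                     ~~~~~~^^
    return umr_minimum(a, axis, None, out, keepdims, initial, where)
ValueError: zero-size array to reduction operation minimum which has no identity
```

```bash
cat > pol.py <<'E'
from st import *
A=np.array([.6415,.031])
def pol():
    o,T=st(); print('F tool',(o['force']@T).round(2), 'TCP rel axis tool',((np.r_[A,o['position'][2]]-o['position'])@T)[:2].round(4))
    d=grab('scene'); P=cloud(d); r=np.hypot(P[...,0]-A[0],P[...,1]-A[1]); a=np.degrees(np.arctan2(P[...,1]-A[1],P[...,0]-A[0]))
    px=d['pixels'].astype(int); q=(P-o['position'])@T
    fing=(abs(q[...,0])<.013)&(abs(q[...,1])<.022)
    m=(P[...,2]>.133)&(P[...,2]<.15)&(r>.02)&(r<.075)&(px.max(-1)<75)&~fing
    if m.sum(): print('lever pts',m.sum(),'ang pct',np.percentile(a[m],[10,50,90]).round(1),'by r',[(rr,np.median(a[m&(abs(r-rr)<.005)]).round(1),(m&(abs(r-rr)<.005)).sum()) for rr in(.025,.035,.045,.055,.065)])
    b=(px[...,2]>px[...,0]*1.6+15)&(P[...,2]>.1)&(P[...,2]<.13)&(r<.05)
    if b.sum(): print('brass',b.sum(),[(x.round(4).tolist()) for x in np.c_[r[b],a[b],P[b][:,2]][:12]])
E
python3 -c "
from pol import *
pol()"
```

```text
t 19.925 p [ 0.6796 -0.0126  0.106 ] vib [ 0.1179 -0.0452] yaw_y 16.06 F [1.12 0.27 0.94] w 0.0
F tool [-0.05  1.15 -0.94] TCP rel axis tool [ 0.0525 -0.0246]
lever pts 29 ang pct [-79.  -75.1 -70.8] by r [(0.025, np.float64(nan), np.int64(0)), (0.035, np.float64(nan), np.int64(0)), (0.045, np.float64(-75.9), np.int64(4)), (0.055, np.float64(-75.7), np.int64(9)), (0.065, np.float64(-74.9), np.int64(14))]
  return _methods._mean(a, axis=axis, dtype=dtype,
  ret = ret.dtype.type(ret / rcount)
```

The lever is at −75° and tracking the tool exactly. Earliest possible tight point is about −132°, so 11 rows (44°) is safe.

```bash
python3 -m creep '[[-0.04,-0.092,0,1,0],[-0.04,-0.092,0,1,0],[-0.04,-0.092,0,1,0],[-0.04,-0.092,0,1,0],[-0.04,-0.092,0,1,0],[-0.04,-0.092,0,1,0],[-0.04,-0.092,0,1,0],[-0.04,-0.092,0,1,0],[-0.04,-0.092,0,1,0],[-0.04,-0.092,0,1,0],[-0.04,-0.092,0,1,0],[0,0,0,0,0]]'|grep -E 'pos|force: \['
python3 -W ignore -c "
from pol import *
pol()"
```

```text
position: [0.6388, -0.0268, 0.1055]
force: [-0.3, -0.2, -1.0]
t 21.475 p [ 0.6388 -0.0268  0.1055] vib [ 0.0757 -0.0544] yaw_y -27.93 F [-0.3  -0.17 -0.96] w 0.01
F tool [-0.29 -0.19  0.96] TCP rel axis tool [ 0.0523 -0.0247]
lever pts 19 ang pct [-118.6 -113.   -99.7] by r [(0.025, np.float64(nan), np.int64(0)), (0.035, np.float64(nan), np.int64(0)), (0.045, np.float64(nan), np.int64(0)), (0.055, np.float64(nan), np.int64(0)), (0.065, np.float64(-113.5), np.int64(16))]
```

```bash
cat > ft.py <<'E'
from pol import *
f=[]
for i in range(5):
    o=readout.observe(); T=R.from_rotvec(o['ee_rot']).as_matrix(); f.append(o['force']@T)
    if i<4: vision.get_image('wrist')
print('t',o['clock'],'lever if touching',(np.degrees(np.arctan2(T[1,1],T[0,1]))-90).round(1),'F tool',np.mean(f,0).round(2),'C',((np.r_[A,0]-o['position'])@T)[:2].round(4))
E
python3 -m creep '[[-0.04,-0.092,0,1,0],[-0.04,-0.092,0,1,0]]'>/dev/null; python3 ft.py
python3 -m creep '[[-0.04,-0.092,0,1,0],[-0.04,-0.092,0,1,0]]'>/dev/null; python3 ft.py
python3 -m creep '[[-0.04,-0.092,0,1,0],[-0.04,-0.092,0,1,0]]'>/dev/null; python3 ft.py
```

```text
t 21.975 lever if touching -125.9 F tool [0.22 0.48 0.04] C [ 0.0523 -0.0249]
t 22.425 lever if touching -133.8 F tool [-0.06  0.36 -0.13] C [ 0.0521 -0.0249]
t 22.875 lever if touching -141.8 F tool [ 0.01  0.27 -0.29] C [ 0.0521 -0.025 ]
```

```bash

python3 -m creep '[[-0.04,-0.092,0,1,0],[-0.04,-0.092,0,1,0]]'|grep 'force: \['; python3 ft.py
python3 -m creep '[[-0.04,-0.092,0,1,0],[-0.04,-0.092,0,1,0]]'|grep 'force: \['; python3 ft.py
```

```text
force: [0.0, -1.2, 0.2]
t 23.325 lever if touching -149.8 F tool [-0.31 -0.07 -0.21] C [ 0.052 -0.025]
force: [-0.6, -0.4, 0.0]
t 23.775 lever if touching -157.9 F tool [-0.17  0.05 -0.14] C [ 0.052  -0.0251]
```

```bash
python3 -W ignore - <<'E'
from pol import *
pol()
d=load('scene'); u=proj(d,np.array([.61,.01,.13])).astype(int)
cv2.imwrite('pics/lev3.png',cv2.resize(d['pixels'][u[1]-38:u[1]+38,u[0]-50:u[0]+50],None,fx=7.8,fy=7.8,interpolation=cv2.INTER_CUBIC))
E
```

```text
t 23.775 p [ 0.6028 -0.0118  0.1055] vib [ 0.0417 -0.0353] yaw_y -67.85 F [0.38 0.21 0.27] w 0.0
F tool [ 0.43 -0.05 -0.27] TCP rel axis tool [ 0.052  -0.0251]
brass 24 [[0.0133, -138.0714, 0.1142], [0.0108, -131.5641, 0.1152], [0.0135, 21.6263, 0.1143], [0.0165, 14.2972, 0.1176], [0.0162, -116.979, 0.1172], [0.0126, -115.5885, 0.1151], [0.0074, -125.9207, 0.1101], [0.0089, -91.4286, 0.116], [0.0115, 4.5893, 0.1133], [0.0144, 7.0642, 0.1142], [0.0159, -102.181, 0.1164], [0.0122, -97.4923, 0.1138]]
```

View pics/lev3.png

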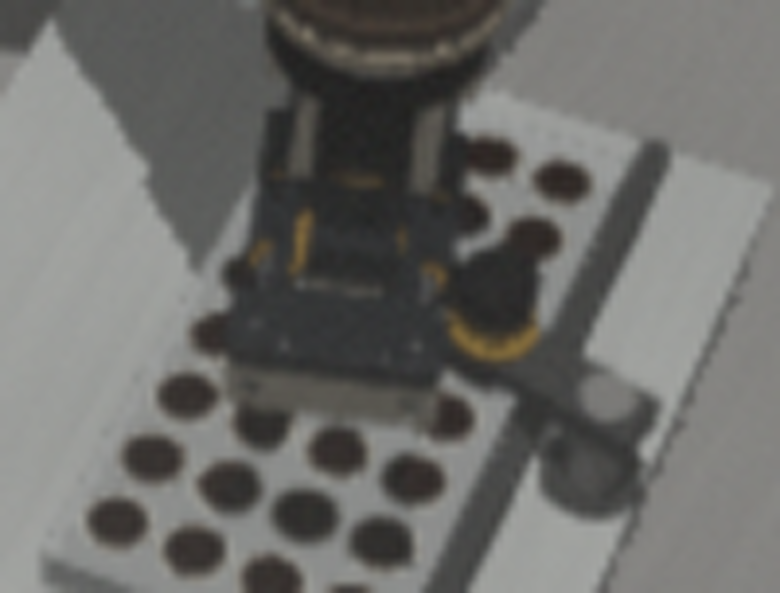

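The lever is hidden behind the gripper, left of the hub at (495,285). It isn't left behind on the near side, so it is still being carried. Carrying on in small steps.

```bash

python3 -m creep '[[-0.04,-0.092,0,1,0],[-0.02,-0.046,0,0.5,0]]'|grep 'force: \['; python3 ft.py
python3 -m creep '[[-0.04,-0.092,0,1,0],[-0.02,-0.046,0,0.5,0]]'|grep 'force: \['; python3 ft.py
```

```text
force: [-0.0, -0.5, -0.4]
t 24.275 lever if touching -163.9 F tool [ 0.05  0.23 -0.52] C [ 0.052  -0.0251]
force: [0.5, -4.4, -0.8]
t 24.725 lever if touching -170.0 F tool [-0.38  4.68 -0.28] C [ 0.0519 -0.0259]
```

```bash

python3 -m creep '[[-0.04,-0.092,0,1,0],[0,0,0,0,0]]'|grep 'force: \['; python3 ft.py
python3 -m creep '[[-0.04,-0.092,0,1,0],[0,0,0,0,0]]'|grep 'force: \['; python3 ft.py
```

```text
force: [-0.2, -3.3, 1.1]
t 25.175 lever if touching -174.0 F tool [-1.85  3.29 -1.66] C [ 0.0522 -0.0252]
force: [-1.7, -3.9, 1.0]
t 25.625 lever if touching -177.9 F tool [-1.87  3.07 -1.18] C [ 0.0521 -0.025 ]
```

```bash

python3 -m creep '[[-0.04,-0.092,0,1,0],[0,0,0,0,0]]'|grep 'force: \['; python3 ft.py
python3 -m creep '[[0,0.2,0,0,0],[0,0.4,0,0,0],[0,0,-0.8,0,0],[0,0,-1,0,0],[0.3,0.9,-0.4,0,0],[0,1,0,0,0],[0,1,0,0,0],[0,1,0,0,0],[0,0,0,0,0]]'|grep -E 'pos|force: \['
python3 -W ignore - <<'E'
from lev import *
st()
for n in('top','scene'): d,x=fit(n,np.radians([-150,-165,-180,-195]))
a=load('top');b=load('scene'); L=[]
for d in(a,b):
    u=proj(d,np.array([.62,.031,.13])).astype(int); L.append(cv2.resize(d['pixels'][u[1]-30:u[1]+30,u[0]-38:u[0]+38],(399,315),interpolation=cv2.INTER_CUBIC))
cv2.imwrite('pics/lev4.png',np.vstack(L)[:600]) if 0 else cv2.imwrite('pics/lev4.png',np.hstack(L))
E
```

```text
force: [-1.4, -3.4, -0.3]
t 26.075 lever if touching -182.0 F tool [-2.04  2.92 -0.16] C [ 0.052  -0.0249]
position: [0.5931, -0.178, 0.1942]
force: [0.7, -0.3, -0.8]
t 27.2 p [ 0.5931 -0.178   0.1942] vib [ 0.0124 -0.1992] yaw_y -92.4 F [ 0.69 -0.32 -0.85] w 0.01
top axis [0.6409 0.0336] vib [0.0849 0.0053] lever deg -176.3 cost 0.0181 185
scene axis [0.6445 0.0255] vib [ 0.0875 -0.0032] lever deg -179.9 cost 0.042 174
```

View pics/lev4.png

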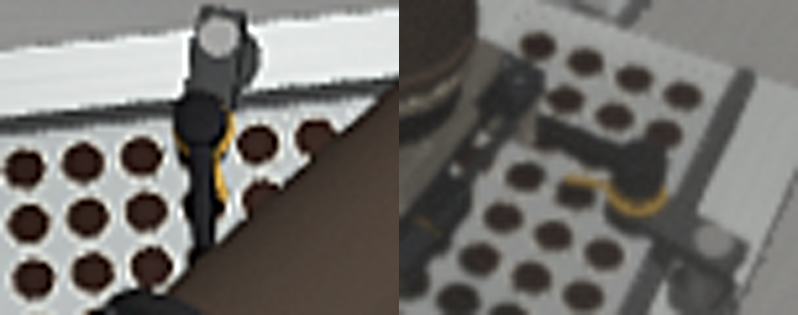

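The pointer now shows beside the lever (left panel: tip (222,200) against lever (205,240); right panel: tip (570,181)), so the clutch has slipped. I'll quantify it.

```bash
python3 -W ignore - <<'E'
from lev import *
for n,A in(('top',[.6409,.0336]),('scene',[.6445,.0262]),('scene',[.6415,.031])):
    d=load(n); px=d['pixels'].astype(int); P=cloud(d)
    b=(px[...,2]>px[...,0]*1.5+12)&(np.hypot(P[...,0]-.63,P[...,1]-.03)<.07); ys,xs=np.nonzero(b)
    for z in (.12,):
        q=np.array([pix(d,x,y,z)[:2] for x,y in zip(xs,ys)])-A; r=np.hypot(*q.T); a=np.degrees(np.arctan2(q[:,1],q[:,0]))%360-360
        print(n,z,[(round(float(i*1000)),round(float(j))) for i,j in sorted(zip(r,a)) if i>.02])
E
```

```text
top 0.12 [(20, -164), (21, -112), (21, -157), (22, -95), (23, -103), (23, -166), (24, -159), (25, -116), (25, -95), (26, -121), (27, -161), (27, -238), (28, -88), (28, -246), (29, -118), (29, -241), (30, -163), (30, -253), (31, -158), (31, -88), (31, -236), (32, -164), (32, -232), (33, -255), (33, -120), (33, -159), (34, -88), (35, -235), (35, -165), (35, -118), (35, -256), (36, -161), (36, -231), (37, -93), (37, -98), (38, -166), (38, -257), (38, -106), (39, -234), (39, -162), (39, -110), (40, -97), (40, -101), (41, -236), (41, -163), (42, -254), (42, -241), (42, -137), (42, -250), (43, -143), (43, -246), (43, -238), (44, -134), (44, -164), (45, -243), (45, -145), (45, -214), (46, -209), (46, -132), (46, -169), (47, -217), (48, -130), (48, -207), (48, -219), (50, -222), (50, -128), (51, -206), (52, -220), (53, -204), (53, -89), (54, -92), (54, -95), (54, -98), (54, -222), (56, -220), (56, -86), (57, -206), (57, -100), (59, -256), (59, -86), (59, -253), (60, -250), (61, -259), (61, -248), (61, -213), (62, -86), (65, -86), (65, -246), (68, -89), (69, -231), (70, -229), (71, -91), (71, -232), (71, -202), (72, -197), (72, -227), (74, -194), (75, -203), (76, -192), (76, -205), (77, -194), (79, -204), (79, -193), (82, -193)]
scene 0.12 [(23, -164), (26, -162), (27, -170), (29, -161), (30, -168), (32, -166), (35, -165), (38, -163)]
scene 0.12 [(22, -150), (25, -149), (25, -158), (28, -149), (28, -157), (31, -156), (34, -155), (37, -155)]
```

Slip is about 0.25 rad, by both views, so the clamp is done. Now over to the grey button.

```bash
python3 -c "
from st import *
to([.481,-.341,.085])"
python3 -m creep '[[-0.7,1,0,0,0],[-0.7,1,0,0,0],[-0.7,1,0,0,0],[-0.8,0.95,0,0,0],[0,0,0,0,0]]' |grep -E 'pos|force: \['
python3 -c "
from st import *
to([.481,-.341,.085])"
```

```text
t 27.3 p [ 0.5942 -0.1736  0.1935] vib [ 0.0141 -0.1949] yaw_y -92.11 F [-0.02 -0.06  0.  ] w 0.0
units to target [-2.68  4.29  2.71]
position: [0.4702, -0.329, 0.1941]
force: [0.9, 1.1, 0.4]
t 27.925 p [ 0.4702 -0.329   0.1941] vib [-0.1275 -0.3346] yaw_y -92.32 F [0.92 1.05 0.43] w 0.0
units to target [0.28 0.29 2.73]
```

```bash
python3 -m creep '[[0.28,0.29,0,0,0],[0,0,1,0,0],[0,0,1,0,0],[0,0,0.73,0,0],[0,0,0.35,0,0],[0,0,0.1,0,0],[0,0,0,0,0],[0,0,0,0,0]]' |grep -E 'pos|force: \['; python3 ft.py; python3 -c "
from st import *
to([.481,-.341,.058])"
```

```text
position: [0.4843, -0.3388, 0.0672]
force: [-0.4, -0.8, -0.5]
t 29.125 lever if touching -182.0 F tool [ 0.15  0.3  -0.04] C [ 0.1444 -0.3749]
t 29.125 p [ 0.4839 -0.3385  0.0667] vib [-0.115  -0.3456] yaw_y -92.02 F [ 0.25 -0.32  0.52] w 0.01
units to target [-0.07  0.06  0.22]
```

```bash
python3 -m creep '[[-0.05,0.06,0,0,0],[0,0,0.1,0,0],[0,0,0.08,0,0],[0,0,0,0,0]]' |grep -E 'pos|force: \['; python3 ft.py
python3 -m creep '[[0,0,0.05,0,0],[0,0,0,0,0]]' |grep -E 'pos|force: \['; python3 ft.py
```

```text
position: [0.4815, -0.341, 0.0589]
force: [0.0, 0.1, 2.5]
t 29.825 lever if touching -182.0 F tool [-0.52  0.92 -2.55] C [ 0.1467 -0.3774]
position: [0.4815, -0.3409, 0.057]
force: [-1.9, -1.3, 3.5]
t 30.275 lever if touching -182.0 F tool [-1.84  1.51 -3.13] C [ 0.1467 -0.3774]
```

```bash
python3 -m creep '[[0,0,0.025,0,0],[0,0,0,0,0]]' |grep -E 'pos|force: \['; python3 ft.py
```

```text
position: [0.4816, -0.3409, 0.0564]
force: [-2.5, -1.0, 8.3]
t 30.725 lever if touching -182.0 F tool [-2.42  0.53 -8.15] C [ 0.1466 -0.3774]
```

```bash
python3 -m creep '[[0,0,0.008,0,0],[0,0,0,0,0]]' |grep -E 'pos|force: \['; python3 ft.py
```

```text
position: [0.4816, -0.341, 0.0562]
force: [-2.8, -0.4, 8.7]
t 31.175 lever if touching -182.0 F tool [-2.79  0.55 -9.07] C [ 0.1465 -0.3774]
```

At the halfway stop (8–9 N). I'll hold for a second, then press fully and release in the same call.

```bash
python3 -m creep '[[0,0,-0.01,0,0],[0,0,0,0,0],[0,0,0,0,0],[0,0,0,0,0],[0,0,0,0,0],[0,0,0,0,0],[0,0,0,0,0],[0,0,0,0,0]]' |grep -E 'pos|force: \['
python3 -m creep '[[0,0,0.06,0,0],[0,0,0.06,0,0],[0,0,0.02,0,0],[0,0,0,0,0]]' |grep -E 'pos|force: \['; python3 ft.py
```

```text
position: [0.4816, -0.3409, 0.0564]
force: [-1.8, -1.0, 7.4]
position: [0.4817, -0.341, 0.0513]
force: [-3.8, 1.1, 12.4]
t 32.875 lever if touching -182.0 F tool [ -3.18  -0.39 -12.71] C [ 0.1465 -0.3774]
```

```bash
python3 -m creep '[[0,0,0.02,0,0],[0,0,0,0,0],[0,0,0,0,0]]' |grep -E 'pos|force: \['
python3 -m creep '[[0,0,-0.3,0,0],[0,0,-0.6,0,0],[0,0,-1,0,0],[0,0,-1,0,0],[0,0,0,0,0],[0,0,0,0,0]]' |grep -E 'pos|force: \['
python3 -W ignore - <<'E'
from lev import *
st()
for n in('top','scene'):
    d,x=fit(n,np.radians([-150,-165,-180,-195])); P=cloud(d)
    Q,_=box(P,.07,.1,[.481,-.341],.012); print('button z',np.median(Q[:,2]).round(4) if len(Q) else None)
    v=(P[...,:2]-C)@np.array([[np.cos(yaw),-np.sin(yaw)],[np.sin(yaw),np.cos(yaw)]])
    m=(abs(P[...,2]-.0845)<.004)&(abs(v[...,1])<.16)&(v[...,0]>-.1)&(v[...,0]<.099)
    k,l,s,_=cv2.connectedComponentsWithStats(cv2.erode(m.astype(np.uint8),np.ones((2,2)))); i=1+s[1:,4].argmax(); q=v[l==i]; print(n,rect(q))
    e=[(y,q[abs(q[:,1]-y)<.01][:,0].min()) for y in np.arange(-.12,.13,.02) if (abs(q[:,1]-y)<.01).sum()>3]; f=np.polyfit(*zip(*e),1); print('near edge x',f.round(4))
E
```

```text
position: [0.4818, -0.3411, 0.0511]
force: [-5.7, 1.8, 20.5]
position: [0.4817, -0.3397, 0.1649]
force: [0.7, -0.5, -0.6]
t 34.0 p [ 0.4817 -0.3397  0.1649] vib [-0.1173 -0.3465] yaw_y -91.97 F [ 0.71 -0.47 -0.61] w 0.01
top axis [0.6404 0.0337] vib [0.0845 0.0054] lever deg -176.2 cost 0.0184 186
button z None
top (array([ 37.2, -66.9]), array([152.2, 117.5]), 88.59)
near edge x [-0.0922 -0.0177]
scene axis [0.6439 0.0266] vib [ 0.0871 -0.002 ] lever deg -177.1 cost 0.0341 176
button z 0.0826
scene (array([ 34.8, -10. ]), array([273.9, 128.7]), 89.7)
near edge x [ 0.0043 -0.0284]
```

```bash
python3 -c "
from cell import sign_off
print(sign_off())"
```

```text
the job is handed in; nothing more can be done
None
```

The job is handed in, with no verdict returned: the mould is flush on the fence, the clutch slipped by about 0.25 rad (camera estimate), and the button was held halfway for over a second, pressed fully and released; I did not re-measure the spare moulds, though nothing was moved near them.

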